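Stamp both labels of a square remedy bottle

ROBOT

A 6-joint arm with a two-finger parallel gripper is mounted at the origin on the work surface. World frame = base frame: x ahead of the robot, y to its left, z up, the work surface at z = 0. Lengths are in mm, angles in rad, forces in N, time in s.
With the tool pointing down it reaches from about 350 to 775 mm from the base axis. Payload 7.3 kg.
Tool frame: the origin (TCP) lies at the very end of the fingers, on their centre line; the grasp point (between the pads) lies 19 mm behind it; z points along the fingers, y is the line along which they close (so a half turn about z gives the same grasp; the last joint's range is limited). The gripper opens to 92 mm and grips with 3 to 60 N. Pads are 19 mm wide; open, the fingers measure 130 mm over their backs; the gripper's body (75 mm by 190 mm) begins 47 mm behind the grasp point.
Start: joints at [-1.446, 0.342, 1.524, -0, 1.275, -0.146], TCP at [140.461, -505.881, 226.741] pointing down, gripper open.
Joint ranges: [-2.53, 2.53], [-0.77, 2.02], [0.04, 2.7], [-1, 4.14], [0.28, 2.66], [-3.11, 3.11]. Speed limits (rad/s): [2.57, 2.57, 3.14, 3.14, 3.14, 3.14].

INTERFACE

Orientations are given as [roll, pitch, yaw] about the fixed x, y, z axes, in that order (R = Rz(yaw) Ry(pitch) Rx(roll)).
In Python, from plant import get_obs, capture, close_job gives the robot as it stands. The module is installed in compiled form; this text tells all that it offers.
- The arm moves only by the shell command python3 -m handwheel 'ROWS'. ROWS is JSON, a list of rows, each a list of 3 entries, a list of its own where there are three numbers: the turn, a rotation vector about the tool's x, y, z in degrees, then the shift along the tool's x, y, z in m, then the opening, from 0 (shut) to 1 (fully open). A call has 1 to 12 rows; each row is the pose to reach, as a shift and turn from the pose commanded when the call began, along the tool's axes at that moment; what a row does not reach only later rows make up. A row lasts 1/10 s, in which the tool goes at most 50 mm and 8.59 degrees, less where a joint would pass 70% of its speed; a pose out of reach is approached as far as the arm can. A call with a gripper value outside its range is refused whole. The fingers move at their own pace and stop on an object; the grip force is fixed at half the most. Time passes only in rows, so rows that repeat a pose let the fingers close. It gives the time, the measured TCP pose, the force, the opening and the grip force at its end, in the units of the state.
- get_obs(): the state, without advancing time (a new reading comes with each control period).
- capture(name): name is "scene" or "top" or "wrist"; returns a dict with "image" (480x640x3 uint8, red, green, blue), "depth" (480x640 float32, mm along the optical axis (not along the pixel's ray), 0 where there is no reading), "fx", "fy", "cx", "cy" (pixels), "camera_from_world" (4x4, takes a point from world to camera coordinates). Camera axes: x right, y down, z forward; pixel columns grow to the right and rows downward; lengths in mm; the calibration is good to about 2 mm. The wrist camera is an equidistant fisheye: a pixel r from the principal point sees the ray r / f radians off the axis. A picture is of the moment at which its call begins.
- close_job(): hands the job in; it is judged then, once.
The state is a dict: "time": time; "joint_positions": joint angles; "dq": joint speeds; "tau": joint torques, N m; "tool_pos": TCP position; "tcp_rot": TCP orientation; "contact_force": force on the tool from outside, world axes, zero at the start; "moment": the same for the moment, N m; "grip_width": finger opening in mm; "finger_force": force on a finger pad.
Only numpy, scipy, OpenCV 4.12 (cv2) and the standard library are available. Lean on these libraries where they do the work, as an engineer would, in place of code of your own. Each camera call takes 0.05 s, during which the arm holds its last target. There are 200 camera calls.

TASK

Stamp the square white bottle with the green and blue labels: push its green label squarely into the red sprung plunger of the grey stamp until the plunger is well in, then draw it back, turn it, and push its blue label into the plunger the same way. Finally stand it upright on the table, let go, clear of the stamp, and leave the other square bottle (red and yellow labels) where it stands.

Things in the scene. Friction and masses are not known exactly. Their poses are not given: they have to be found in the camera images.
- bottle: Loose square white bottle, 56 x 56 mm, 64 mm to its flat shoulder, about 0.22 kg, upright; centred square black cap 26 x 26 mm from 64 to 104 mm up, sides parallel to the body's: grip it there. Origin: centre of underside, z up. Green label on the +x face, blue on the -y face (28 mm from the axis, 46 mm square, centred 35 mm up), each with a tab of its colour on the shoulder.
- other_bottle: A bottle of the same shape and size with a red label (+x face) and a yellow label (-y face). It must be left where it stands. Origin: centre of its underside.
- plunger_face (a point): Centre of the upright red front face (40 x 40 mm) of the stamp's plunger, 36 mm above the table; moves with it. Its x axis points level INTO the stamp (the way to push), z up. The stamp: grey box fixed to the table on the robot's right, 100 mm wide, 66 mm high, its front 25 mm behind the plunger's face when out. It faces the robot's left, turned up to 20 degrees; free table in front.
- plunger (a joint): How far the plunger is pushed in: 0 out, 0.012 m at its stop. A spring returns it: 1 N at the start, 4 N at the stop. It stamps when more than half way in.
Mind the look-alikes: they are no part of the job. What is shaped like the bottle but purple is not meant. What is shaped like the other_bottle but pink is not meant.

How it is judged:
By the outcome, as a careful person would: the job done as asked, in the order asked, and still so for the second after the job is handed in, with the robot touching nothing.
It also fails if it takes over 48 s, if anything falls off the work surface, if the arm or the gripper's body presses on something with over 40 N, if the wrist force passes 120 N, or if a joint passes its speed limit or range.

## Working session

There is one attempt and no reset: what is moved stays moved. The work goes in short steps, Python scripts to look and compute and a shell command to move; the robot and the scene stay as the last step left them, time stands still between calls to the robot, and variables do not carry over. Pictures are saved under pics/ and viewed, at most 10 in all, crops included, and the job is handed in when it is done.

```bash
mkdir -p pics
cat > h.py <<'E'
import numpy as np,cv2
from plant import get_obs,capture
def grab(n):
    return capture(n)
def pts(c):
    z=c["depth"];v,u=np.mgrid[0:480,0:640]
    P=np.stack([(u-c["cx"])/c["fx"]*z,(v-c["cy"])/c["fy"]*z,z,np.ones_like(z)],-1)
    return (P@np.linalg.inv(c["camera_from_world"]).T)[...,:3]
E
python3 - <<'E'
from h import *
for n in("top","scene"):
    c=grab(n);cv2.imwrite(f"pics/{n}1.png",c["image"][...,::-1]);np.save(n+"1.npy",c,allow_pickle=True)
    print(n,c["fx"],c["cx"],c["cy"],c["camera_from_world"].round(3).tolist(),(c["depth"]>0).mean())
o=get_obs();print({k:np.round(v,3) for k,v in o.items()})
E
```

```text
top 448.3521657231048 321.37466183115913 237.69441667965964 [[0.012, -0.999, -0.033, 74.212], [-0.988, -0.007, -0.154, 520.089], [0.154, 0.034, -0.988, 728.255], [0.0, 0.0, 0.0, 1.0]] 0.9958723958333333
scene 523.3916361330496 326.1642230105089 246.10295131516963 [[0.483, 0.876, -0.02, -311.379], [0.613, -0.354, -0.707, -270.458], [-0.626, 0.329, -0.707, 1228.152], [0.0, 0.0, 0.0, 1.0]] 0.9961197916666666
{'time': np.float64(0.1), 'joint_positions': array([-1.446,  0.343,  1.525, -0.   ,  1.275, -0.146]), 'dq': array([ 0.002,  0.   , -0.001,  0.002,  0.   ,  0.002]), 'tau': array([ 1.0000e-03, -4.3201e+01, -2.4469e+01,  7.2000e-02,  5.3000e-02,
       -0.0000e+00]), 'tool_pos': array([ 140.405, -505.502,  226.122]), 'tcp_rot': array([-3.14 , -0.   ,  0.271]), 'contact_force': array([ 0.232, -0.013, -0.493]), 'moment': array([-0.073,  0.019,  0.025]), 'finger_force': np.float64(0.0), 'grip_width': np.float64(91.684)}
```

View pics/top1.png

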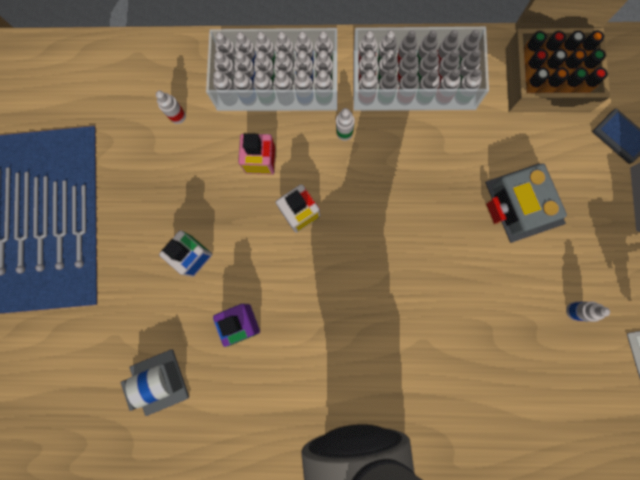

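View pics/scene1.png

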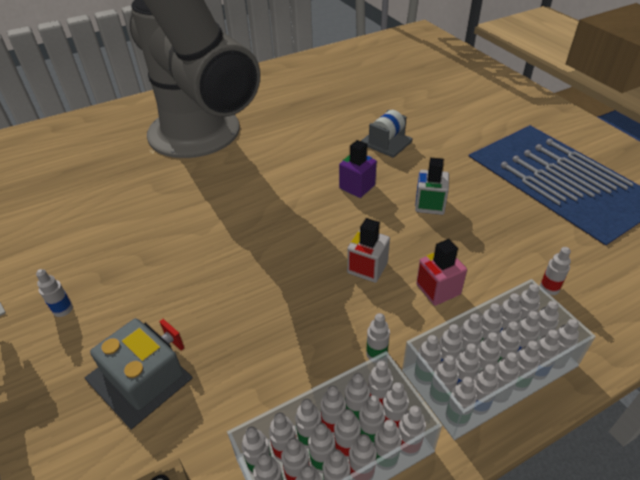

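The top view shows the target bottle at about (186,254), with its green tab up-right and its blue tab to the right and lower. The other bottle is at (298,207), and the stamp is at (525,203) with its red plunger at (497,210). The scene view shows the target at (432,190) with its green label facing away from the robot, and the stamp at (140,365).

Run:
```python
from h import *
c=np.load("top1.npy",allow_pickle=True).item();P=pts(c)
hsv=cv2.cvtColor(c["image"],cv2.COLOR_RGB2HSV)
def box(u0,u1,v0,v1):
    m=np.zeros((480,640),bool);m[v0:v1,u0:u1]=1;return m
def rect(m,name):
    q=P[m];r=cv2.minAreaRect(q[:,:2].astype(np.float32))
    print(name,m.sum(),"rect",np.round(r[0],1),np.round(r[1],1),round(r[2],1),"mean",q.mean(0).round(1))
B=box(155,215,225,282);z=P[...,2]
rect(B&(z>57)&(z<72),"shoulder");rect(B&(z>96)&(z<112),"cap")
g=B&(hsv[...,0]>40)&(hsv[...,0]<85)&(hsv[...,1]>120);b=B&(hsv[...,0]>95)&(hsv[...,0]<130)&(hsv[...,1]>120)
rect(g&(z>58),"green");rect(b&(z>58),"blue")
O=box(270,325,180,235);rect(O&(z>57)&(z<72),"other")
S=box(484,572,160,245);rect(S&(z>60)&(z<73),"stamptop")
rd=box(480,515,190,230)&((hsv[...,0]<8)|(hsv[...,0]>172))&(hsv[...,1]>130)
rect(rd&(z>20),"red");rect(rd&(z>50),"redtop");print(np.percentile(z[rd],[5,50,95]))
c2=np.load("scene1.npy",allow_pickle=True).item();P2=pts(c2);h2=cv2.cvtColor(c2["image"],cv2.COLOR_RGB2HSV)
m=box(155,190,315,355)&((h2[...,0]<8)|(h2[...,0]>172))&(h2[...,1]>130);P=P2
rect(m,"scene red");z=P2[...,2]
rect(box(85,190,318,400)&(z>60)&(z<73),"scene stamptop")
B=box(415,452,155,216);rect(B&(z>57)&(z<72),"scene shoulder");rect(B&(z>96)&(z<112),"scene cap")
g=B&(h2[...,0]>40)&(h2[...,0]<85)&(h2[...,1]>120);rect(g,"green label")
np.save('red2.npy',P[m]);q=P[m];print(q[::max(1,len(q)//25)].round(0).tolist())
```

```text
shoulder 727 rect [490.4 313.9] [57.  56.6] 50.8 mean [488.4 307.8  62.9]
cap 282 rect [490.5 314.3] [26.3 26.1] 49.8 mean [490.3 313.5 102.5]
green 89 rect [506.8 301.6] [24.7 10.9] 46.8 mean [506.2 301.5  64. ]
blue 104 rect [446.8 178.7] [266.2  26.6] 75.7 mean [476.8 297.1  70.7]
other 730 rect [572.  119.9] [56.9 56.3] 34.3 mean [567.7 118.9  63.1]
stamptop 2316 rect [ 589.1 -274.7] [97.1 81.1] 19.0 mean [ 589.3 -275.7   62.6]
red 308 rect [489.2 -95. ] [ 41.5 344.2] 32.4 mean [ 567.8 -216.    50.8]
redtop 136 rect [479.8 -92.3] [ 39. 328.] 35.2 mean [ 565.6 -212.5   71.4]
[20.68155769 44.62362055 56.93784167]
scene red 262 rect [ 794.4 -218.4] [580.5  18. ] 0.1 mean [ 579.  -217.8   48.9]
scene stamptop 2981 rect [ 591.3 -274. ] [98.2 81.1] 19.7 mean [ 594.  -276.    62.6]
scene shoulder 485 rect [492.7 315.1] [56.4 60. ] 50.2 mean [499.4 308.7  63.2]
scene cap 155 rect [492.2 315. ] [25.1 29. ] 54.0 mean [495.  313.4 102. ]
green label 426 rect [786.2  33.4] [ 41.4 790.9] 45.9 mean [514.1 297.   40. ]
[[552.0, -223.0, 56.0], [555.0, -223.0, 55.0], [560.0, -218.0, 54.0], [558.0, -227.0, 53.0], [559.0, -226.0, 51.0], [563.0, -226.0, 53.0], [561.0, -226.0, 49.0], [559.0, -227.0, 44.0], [576.0, -214.0, 56.0], [578.0, -217.0, 59.0], [576.0, -220.0, 55.0], [566.0, -224.0, 43.0], [583.0, -212.0, 56.0], [584.0, -214.0, 56.0], [587.0, -213.0, 56.0], [589.0, -211.0, 55.0], [583.0, -218.0, 48.0], [591.0, -215.0, 52.0], [588.0, -211.0, 44.0], [585.0, -217.0, 40.0], [588.0, -217.0, 40.0], [586.0, -217.0, 36.0], [588.0, -216.0, 35.0], [589.0, -214.0, 32.0], [588.0, -211.0, 26.0], [591.0, -215.0, 28.0], [590.0, -214.0, 21.0]]
```

```bash
cat > go.py <<'E'
import sys
from h import *
from scipy.spatial.transform import Rotation as R
# go.py x y z yawdeg [..]: row for a tool-down target from current measured pose
o=get_obs();p=o["tool_pos"];r=R.from_euler("xyz",o["tcp_rot"])
a=list(map(float,sys.argv[1:]))
print("t",o["time"],"p",p.round(1),"rot",np.rad2deg(o["tcp_rot"]).round(1),"q",o["joint_positions"].round(2),"F",o["contact_force"].round(1),"grip",round(o["grip_width"],1))
for i in range(0,len(a),4):
    t=R.from_euler("xyz",[180,0,a[i+3]],degrees=True)
    print((r.inv()*t).as_rotvec(degrees=True).round(1).tolist(),(r.inv().apply(np.array(a[i:i+3])-p)/1000).round(4).tolist())
E
python3 -m handwheel '[[[0,0,-35],[0.436,-0.3,0.04],1],[[0,0,-35],[0.436,-0.3,0.04],1],[[0,0,-35],[0.436,-0.3,0.04],1],[[0,0,-35],[0.436,-0.3,0.04],1],[[0,0,-35],[0.436,-0.3,0.04],1],[[0,0,-35],[0.436,-0.3,0.04],1],[[0,0,-35],[0.436,-0.3,0.04],1],[[0,0,-35],[0.436,-0.3,0.04],1],[[0,0,-35],[0.436,-0.3,0.04],1],[[0,0,-35],[0.436,-0.3,0.04],1],[[0,0,-35],[0.436,-0.3,0.04],1],[[0,0,-35],[0.436,-0.3,0.04],1]]'
python3 go.py 491 314 180 50.5 491 314 130 50.5
python3 - <<'E'
import numpy as np,sys
sys.path.insert(0,'.')
q=np.load('red2.npy');q=q[q[:,1]>-240]
for a in (17,19,20):
    d=np.array([np.sin(np.deg2rad(a)),-np.cos(np.deg2rad(a))]);e=np.array([-d[1],d[0]])
    s=q[:,:2]@d;l=q[:,:2]@e;print(a,np.percentile(s,[2,10,25,50,75,90]).round(1),np.percentile(l,[2,50,98]).round(1),"ref",(np.array([568.5,-212.5])@d).round(1),(np.array([590,-274.5])@e).round(1))
E
```

```text
time: 1.3
tool_pos: [481.8, -97.2, 186.0]
tcp_rot: [-3.141, -0.0, 0.886]
contact_force: [0.4, -0.8, 0.1]
grip_width: 91.7
finger_force: 0.0
t 1.3 p [481.8 -97.2 186. ] rot [-179.9   -0.    50.8] q [-0.36  0.32  1.68  0.    1.15  0.33] F [ 0.4 -0.8  0.1] grip 91.7
[-0.1, -0.0, 0.3] [0.3244, -0.2529, 0.0064]
[-0.1, -0.0, 0.3] [0.3243, -0.2528, 0.0564]
17 [372.5 373.7 375.1 377.5 379.1 379.8] [464.2 491.4 502.8] ref 369.4 484.0
19 [389.1 390.2 391.9 394.3 396.  396.3] [450.7 478.  489.4] ref 386.0 468.5
20 [397.1 398.5 400.1 402.7 404.2 404.5] [443.8 471.1 482.5] ref 394.1 460.5
```

```bash
python3 -m handwheel '[[[0,0,0.3],[0.324,-0.253,0.007],1],[[0,0,0.3],[0.324,-0.253,0.007],1],[[0,0,0.3],[0.324,-0.253,0.007],1],[[0,0,0.3],[0.324,-0.253,0.007],1],[[0,0,0.3],[0.324,-0.253,0.007],1],[[0,0,0.3],[0.324,-0.253,0.007],1],[[0,0,0.3],[0.324,-0.253,0.007],1],[[0,0,0.3],[0.324,-0.253,0.02],1],[[0,0,0.3],[0.324,-0.253,0.04],1],[[0,0,0.3],[0.324,-0.253,0.056],1],[[0,0,0.3],[0.324,-0.253,0.056],1],[[0,0,0.3],[0.324,-0.253,0.056],1]]'
python3 go.py 491 314.3 66 50.3
python3 - <<'E'
from h import *
c=grab("wrist");print(c["fx"],c["cx"],c["cy"]);cv2.imwrite("pics/w1.png",c["image"][...,::-1])
E
```

```text
time: 2.5
tool_pos: [491.3, 309.8, 130.8]
tcp_rot: [-3.142, 0.001, 0.876]
contact_force: [-0.2, -1.2, 0.7]
grip_width: 91.9
finger_force: 0.0
t 2.5 p [491.3 309.8 130.8] rot [-180.     0.    50.2] q [ 0.43  0.53  1.5  -0.    1.11  1.13] F [-0.2 -1.2  0.7] grip 91.9
[-0.0, 0.0, -0.1] [0.0033, -0.0031, 0.0648]
371.64829954431775 324.17800923246807 245.61843700240172
```

View pics/w1.png

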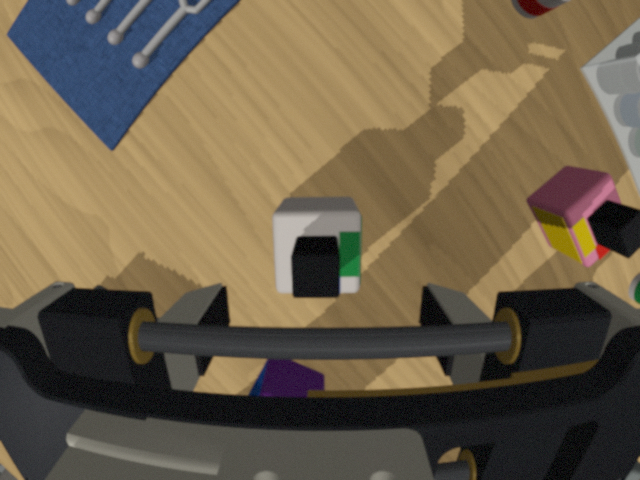

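The wrist view shows the bottle square to the gripper, with its cap at (316,266) between the fingers and its green tab to the right at (349,254). Nothing is in the way, so I'm descending and gripping.

```bash
python3 -m handwheel '[[[0,0,0],[0.002,-0.002,0.03],1],[[0,0,0],[0.002,-0.002,0.05],1],[[0,0,0],[0.002,-0.002,0.064],1],[[0,0,0],[0.002,-0.002,0.064],1],[[0,0,0],[0.002,-0.002,0.064],0],[[0,0,0],[0.002,-0.002,0.064],0],[[0,0,0],[0.002,-0.002,0.064],0],[[0,0,0],[0.002,-0.002,0.064],0],[[0,0,0],[0.002,-0.002,0.064],0],[[0,0,0],[0.002,-0.002,0.064],0],[[0,0,0],[0.002,-0.002,0.064],0],[[0,0,0],[0.002,-0.002,0.064],0]]'
python3 go.py 491 314.3 66 50.5
```

```text
time: 3.75
tool_pos: [490.8, 313.6, 66.6]
tcp_rot: [3.142, 0.0, 0.876]
contact_force: [0.5, 0.4, 0.1]
grip_width: 32.3
finger_force: 0.0
t 3.75 p [490.8 313.6  66.6] rot [180.    0.   50.2] q [ 0.44  0.61  1.56 -0.    0.97  1.13] F [0.5 0.4 0.1] grip 32.3
[0.0, 0.0, -0.3] [0.0007, -0.0003, 0.0006]
```

```bash
python3 -m handwheel '[[[0,0,0],[0,0,0],0],[[0,0,0],[0,0,0],0],[[0,0,0],[0,0,0],0],[[0,0,0],[0,0,0],0],[[0,0,0],[0,0,-0.02],0],[[0,0,0],[0,0,-0.05],0],[[0,0,0],[0,0,-0.09],0],[[0,0,0],[0,0,-0.13],0],[[0,0,0],[0,0,-0.13],0],[[0,0,0],[0,0,-0.13],0]]'
python3 go.py 500 -90 196 19
```

```text
time: 4.75
tool_pos: [490.9, 313.6, 197.2]
tcp_rot: [3.141, -0.001, 0.876]
contact_force: [-0.8, -0.3, -2.6]
grip_width: 25.5
finger_force: 30.0
t 4.75 p [490.9 313.6 197.2] rot [ 1.80e+02 -1.00e-01  5.02e+01] q [ 0.44  0.47  1.41 -0.    1.26  1.13] F [-0.8 -0.3 -2.6] grip 25.5
[0.0, -0.1, 31.2] [-0.3044, 0.2652, 0.001]
```

```bash
python3 go.py 545 -140 196 19 | tail -1; python3 -m handwheel '[[[0,0,31.2],[-0.1,0.083,0],0],[[0,0,31.2],[-0.314,0.332,0],0],[[0,0,31.2],[-0.314,0.332,0],0],[[0,0,31.2],[-0.314,0.332,0],0],[[0,0,31.2],[-0.314,0.332,0],0],[[0,0,31.2],[-0.314,0.332,0],0],[[0,0,31.2],[-0.314,0.332,0],0],[[0,0,31.2],[-0.314,0.332,0],0],[[0,0,31.2],[-0.314,0.332,0],0],[[0,0,31.2],[-0.314,0.332,0],0],[[0,0,31.2],[-0.314,0.332,0],0],[[0,0,31.2],[-0.314,0.332,0],0]]'
python3 go.py 545 -140 70 19
```

```text
[0.0, -0.1, 31.2] [-0.314, 0.3318, 0.0011]
time: 5.95
tool_pos: [544.2, -139.0, 195.3]
tcp_rot: [-3.139, 0.002, 0.332]
contact_force: [-0.8, -0.1, -2.4]
grip_width: 26.0
finger_force: 30.0
t 5.95 p [ 544.2 -139.   195.3] rot [-1.799e+02  1.000e-01  1.900e+01] q [-0.39  0.44  1.47  0.    1.24  0.85] F [-0.8 -0.1 -2.4] grip 26.0
[-0.1, 0.1, 0.0] [0.0007, 0.0015, 0.1253]
```

```bash
python3 -m handwheel '[[[0,0,0],[0.001,0.001,0.04],0],[[0,0,0],[0.001,0.001,0.08],0],[[0,0,0],[0.001,0.001,0.11],0],[[0,0,0],[0.001,0.001,0.127],0],[[0,0,0],[0.001,0.001,0.127],0],[[0,0,0],[0.001,0.001,0.127],0],[[0,0,0],[0.001,0.001,0.127],0]]'
python3 go.py 545 -140 68 19
python3 - <<'E'
from h import *
for n,w in(("top",(400,600,120,270)),("scene",(90,290,250,400))):
    c=grab(n);np.save(n+"2.npy",c,allow_pickle=True)
    cv2.imwrite(f"pics/{n}2.png",cv2.resize(c["image"][w[2]:w[3],w[0]:w[1],::-1],None,fx=3,fy=3))
E
```

```text
time: 6.65
tool_pos: [546.8, -140.0, 70.5]
tcp_rot: [3.141, -0.001, 0.333]
contact_force: [0.6, -0.5, -1.5]
grip_width: 25.9
finger_force: 30.0
t 6.65 p [ 546.8 -140.    70.5] rot [ 1.80e+02 -1.00e-01  1.91e+01] q [-0.39  0.58  1.61 -0.    0.95  0.85] F [ 0.6 -0.5 -1.5] grip 25.9
[0.0, -0.1, 0.1] [-0.0017, -0.0006, 0.0025]
```

View pics/scene2.png

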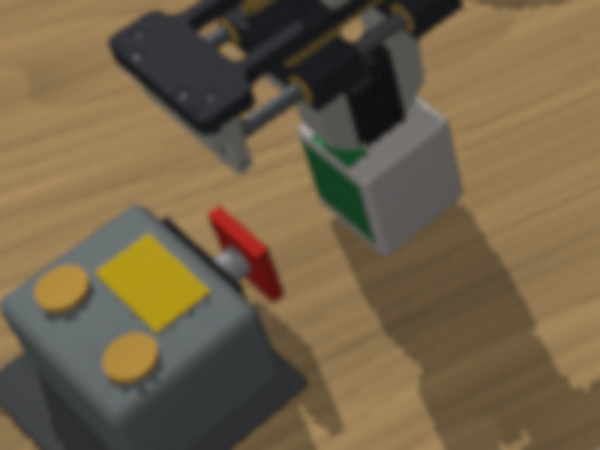

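View pics/top2.png

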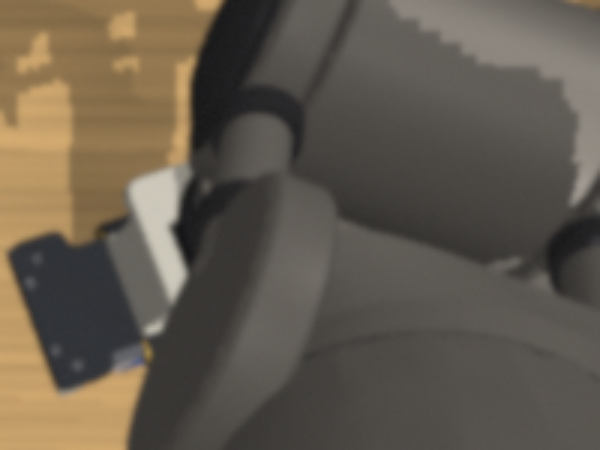

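The scene crop shows the green label facing the red plunger, roughly parallel to it, with about 50 mm between them. The arm hides the top view. I'll check squareness and lateral offset from the depth image.

```bash
cat > meas.py <<'E'
from h import *
import sys
c=np.load(sys.argv[1],allow_pickle=True).item();P=pts(c);h=cv2.cvtColor(c["image"],cv2.COLOR_RGB2HSV);H,S,V=h[...,0],h[...,1],h[...,2]
a=np.deg2rad(19);d=np.array([np.sin(a),-np.cos(a)]);e=np.array([-d[1],d[0]])
reg=np.zeros((480,640),bool);reg[250:400,130:290]=1
X=P@np.c_[np.r_[d,0],np.r_[e,0],[0,0,1]]   # s,l,z
ok=reg&(X[...,2]>3)&(X[...,2]<75)
for n,m in dict(red=((H<8)|(H>172))&(S>130),green=(H>40)&(H<85)&(S>110),blue=(H>100)&(H<128)&(S>130),white=(S<60)&(V>110)).items():
    m=cv2.erode((m&ok).astype(np.uint8),np.ones((2,2)))>0
    q=X[m]
    if len(q)<15: continue
    print(n,len(q),"s",np.percentile(q[:,0],[2,20,50,98]).round(1),"l",np.percentile(q[:,1],[2,50,98]).round(1),"z",np.percentile(q[:,2],[2,50,98]).round(1))
    if n!="red":
        f=q[q[:,2]<58]
        for k in (0,1):
            A=np.c_[f[:,1-k],f[:,2],np.ones(len(f))];w,*_=np.linalg.lstsq(A,f[:,k],rcond=None);print("  fit","sl"[k],w.round(3),"res",np.std(A@w-f[:,k]).round(2))
E
python3 meas.py scene2.npy; python3 go.py 545 -140 68 19; python3 -c "
import numpy as np;a=np.deg2rad(19);p=np.array([545.5,-140.2]);print(p@[np.sin(a),-np.cos(a)],p@[np.cos(a),np.sin(a)])"
```

```text
red 193 s [389.8 391.7 394.2 396.5] l [453.9 479.2 489.3] z [23.6 53.7 57.1]
green 158 s [330.9 339.3 339.7 340.6] l [459.2 478.2 493.9] z [26.2 43.5 70.5]
  fit s [5.00000e-03 1.00000e-03 3.37396e+02] res 0.38
  fit l [ 3.45500e+00  4.90000e-02 -6.99316e+02] res 10.17
white 339 s [287.1 297.3 321.2 458.1] l [426.8 492.5 501.3] z [43.9 67.7 70.5]
  fit s [  0.259   0.774 247.087] res 1.17
  fit l [  0.502  -0.466 288.056] res 1.63
t 6.75 p [ 546.7 -140.5   70.6] rot [ 1.799e+02 -1.000e-01  1.910e+01] q [-0.39  0.58  1.61 -0.    0.95  0.85] F [-0.2 -0.4 -1.5] grip 25.8
[0.1, -0.1, 0.1] [-0.0015, -0.0011, 0.0026]
310.1591325554032 470.135727734534
```

```bash
python3 -m handwheel '[[[0,0,0],[-0.0015,0.01,0.003],0],[[0,0,0],[-0.0015,0.03,0.003],0],[[0,0,0],[-0.0015,0.042,0.003],0],[[0,0,0],[-0.0015,0.042,0.003],0],[[0,0,0],[-0.0015,0.042,0.003],0]]'
python3 - <<'E'
from h import *
np.save("scene3.npy",grab("scene"),allow_pickle=True)
E
python3 meas.py scene3.npy;python3 go.py 545 -140 68 19
```

```text
time: 7.25
tool_pos: [558.2, -181.2, 66.5]
tcp_rot: [-3.141, 0.0, 0.331]
contact_force: [0.5, 1.0, -2.5]
grip_width: 25.8
finger_force: 30.0
red 208 s [389.8 391.5 394.1 396.5] l [454.  480.9 489.2] z [21.7 52.9 57.8]
green 84 s [372.  381.5 381.8 382.4] l [457.3 480.7 489.8] z [24.4 45.2 66.8]
  fit s [7.00000e-03 2.00000e-03 3.78276e+02] res 0.28
  fit l [ 6.744000e+00 -4.960000e-01 -2.077858e+03] res 8.37
white 431 s [329.3 340.7 366.9 458.8] l [430.8 492.3 506.9] z [43.9 63.7 66.6]
  fit s [1.03000e-01 8.00000e-03 3.53696e+02] res 1.33
  fit l [1.56000e-01 2.11000e-01 3.97461e+02] res 1.64
t 7.3 p [ 558.1 -180.7   66.5] rot [-180.    0.   19.] q [-0.44  0.62  1.55  0.    0.98  0.8 ] F [-0.1  0.3 -2. ] grip 26.1
[-0.0, 0.0, -0.0] [0.0008, -0.0428, -0.0014]
```

```bash
python3 -m handwheel '[[[0,0,0],[0.0005,0.004,-0.001],0],[[0,0,0],[0.0005,0.008,-0.001],0],[[0,0,0],[0.0005,0.012,-0.001],0],[[0,0,0],[0.0005,0.015,-0.001],0],[[0,0,0],[0.0005,0.017,-0.001],0],[[0,0,0],[0.0005,0.017,-0.001],0],[[0,0,0],[0.0005,0.017,-0.001],0]]'
python3 - <<'E'
from h import *
c=grab("scene");np.save("scene4.npy",c,allow_pickle=True)
cv2.imwrite("pics/scene4.png",cv2.resize(c["image"][250:400,90:290,::-1],None,fx=3,fy=3))
E
python3 meas.py scene4.npy;python3 go.py 545 -140 68 19
```

```text
time: 8.0
tool_pos: [564.6, -196.6, 67.7]
tcp_rot: [-3.141, -0.0, 0.332]
contact_force: [1.0, 3.6, -1.4]
grip_width: 26.1
finger_force: 30.0
red 183 s [400.  401.7 403.7 406.2] l [453.  479.1 489.3] z [23.7 53.5 57.3]
white 411 s [345.3 356.5 380.9 458.9] l [437.1 494.  507.4] z [59.9 65.  67.7]
  fit s [0. 0. 0.] res nan
  fit l [0. 0. 0.] res nan
t 8.05 p [ 564.5 -196.6   67.6] rot [-180.    0.   19.] q [-0.46  0.63  1.51  0.    1.    0.78] F [ 1.3  3.2 -1.2] grip 25.7
[-0.0, 0.0, 0.0] [-0.0, -0.0598, -0.0003]
  ret = _var(a, axis=axis, dtype=dtype, out=out, ddof=ddof,
  arrmean = um.true_divide(arrmean, div, out=arrmean,
  ret = ret.dtype.type(ret / rcount)
```

View pics/scene4.png

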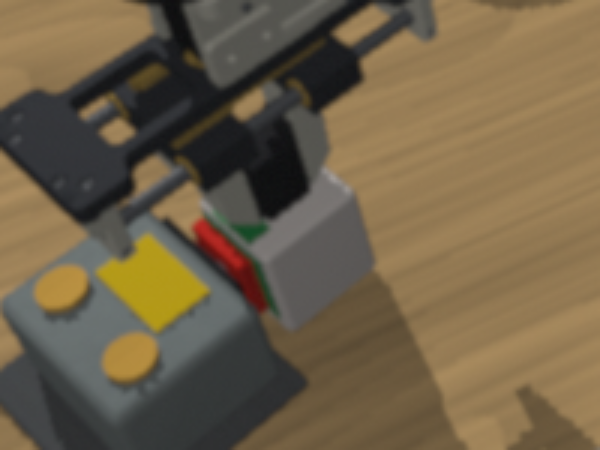

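The red plunger has moved in about 10 mm against 3.5 N, with the green face flat on it. Next I'll draw back, turn 90° and present the blue label.

```bash
python3 -m handwheel '[[[0,0,0],[0,-0.02,0],0],[[0,0,0],[0,-0.05,-0.005],0],[[0,0,0],[0,-0.08,-0.02],0],[[0,0,-8],[0,-0.08,-0.02],0],[[0,0,-16],[0,-0.08,-0.02],0],[[0,0,-24],[0,-0.08,-0.02],0],[[0,0,-32],[0,-0.08,-0.02],0],[[0,0,-40],[0,-0.08,-0.02],0],[[0,0,-48],[0,-0.08,-0.02],0],[[0,0,-56],[0,-0.08,-0.02],0],[[0,0,-64],[0,-0.08,-0.02],0],[[0,0,-72],[0,-0.08,-0.02],0]]'
python3 go.py 546 -143 67.6 109
```

```text
time: 9.25
tool_pos: [538.6, -122.0, 87.8]
tcp_rot: [3.141, 0.001, 1.594]
contact_force: [-0.2, 0.4, -1.5]
grip_width: 25.7
finger_force: 30.0
t 9.25 p [ 538.6 -122.    87.8] rot [1.80e+02 1.00e-01 9.13e+01] q [-0.36  0.54  1.63 -0.    0.97 -0.38] F [-0.2  0.4 -1.5] grip 25.7
[0.0, 0.1, -17.7] [-0.0211, 0.0069, 0.0202]
```

```bash
python3 -m handwheel '[[[0,0,-8],[0,0,0],0],[[0,0,-17.8],[-0.01,0.003,0.005],0],[[0,0,-17.8],[-0.021,0.007,0.015],0],[[0,0,-17.8],[-0.021,0.007,0.02],0],[[0,0,-17.8],[-0.021,0.007,0.02],0],[[0,0,-17.8],[-0.021,0.007,0.02],0]]'
python3 - <<'E'
from h import *
c=grab("scene");np.save("scene5.npy",c,allow_pickle=True)
E
python3 meas.py scene5.npy 2>/dev/null;python3 go.py 561.4 -188.5 67.6 109
```

```text
time: 9.85
tool_pos: [545.6, -141.9, 67.7]
tcp_rot: [-3.141, -0.0, 1.899]
contact_force: [0.3, -0.0, -2.1]
grip_width: 25.9
finger_force: 30.0
red 201 s [389.8 391.9 394.3 396.6] l [453.5 480.8 489.3] z [23.4 52.8 56.6]
green 336 s [291.  299.3 312.3 330.1] l [498.4 500.1 501.5] z [19.  35.6 55.7]
  fit s [-1.08100e+00  1.67000e-01  8.45944e+02] res 11.8
  fit l [-4.0000e-03  9.0000e-03  5.0103e+02] res 0.73
blue 209 s [326.9 331.7 338.7 339.6] l [457.3 472.3 489.3] z [22.2 48.1 67.6]
  fit s [2.00000e-03 1.20000e-02 3.37625e+02] res 0.37
  fit l [ 1.303 -0.053 33.66 ] res 9.83
white 182 s [323.2 331.2 420.4 458.9] l [426.1 450.8 497.5] z [43.3 62.6 67. ]
  fit s [ 8.20000e-02 -5.23000e-01  3.86904e+02] res 0.98
  fit l [2.56000e-01 4.48000e-01 3.46749e+02] res 1.73
t 9.9 p [ 545.8 -141.9   68. ] rot [180.    0.  108.8] q [-0.39  0.58  1.61 -0.    0.95 -0.72] F [-0.7  0.1 -2.3] grip 26.0
[0.0, 0.0, -0.2] [-0.0491, -0.0003, 0.0004]
```

```bash
python3 -m handwheel '[[[0,0,0],[-0.01,-0.001,0],0],[[0,0,0],[-0.03,-0.001,0],0],[[0,0,0],[-0.044,-0.001,0],0],[[0,0,0],[-0.048,-0.001,0],0],[[0,0,0],[-0.052,-0.001,0],0],[[0,0,0],[-0.055,-0.001,0],0],[[0,0,0],[-0.058,-0.001,0],0],[[0,0,0],[-0.06,-0.001,0],0],[[0,0,0],[-0.06,-0.001,0],0],[[0,0,0],[-0.06,-0.001,0],0]]'
python3 - <<'E'
from h import *
c=grab("scene");np.save("scene6.npy",c,allow_pickle=True)
cv2.imwrite("pics/scene6.png",cv2.resize(c["image"][250:400,90:290,::-1],None,fx=3,fy=3))
E
python3 meas.py scene6.npy 2>/dev/null;python3 go.py 545 -140 68 109
```

```text
time: 10.9
tool_pos: [564.1, -198.8, 67.6]
tcp_rot: [-3.141, -0.001, 1.899]
contact_force: [-0.3, 2.9, -1.4]
grip_width: 26.2
finger_force: 30.0
red 177 s [400.3 402.  404.1 406.4] l [452.8 479.  489.2] z [22.4 52.8 57.2]
green 354 s [350.2 358.  370.6 389.7] l [497.  498.9 500.4] z [18.7 34.7 51.4]
  fit s [-3.80000e-02  1.11000e-01  3.85631e+02] res 11.89
  fit l [-0.00000e+00  1.00000e-02  4.98539e+02] res 0.79
blue 82 s [386.5 387.9 390.6 395.3] l [458.9 470.5 481.8] z [64.5 66.5 68.9]
  fit s [0. 0. 0.] res nan
  fit l [0. 0. 0.] res nan
white 186 s [387.9 393.2 421.1 460.1] l [425.4 451.  496.3] z [59.7 62.5 67.3]
  fit s [0. 0. 0.] res nan
  fit l [0. 0. 0.] res nan
t 10.95 p [ 564.1 -198.8   67.7] rot [-180.    -0.   108.8] q [-0.47  0.63  1.51  0.    1.   -0.8 ] F [-0.8  3.5 -0.7] grip 25.5
[-0.0, -0.0, -0.2] [0.0618, 0.0009, -0.0003]
```

View pics/scene6.png

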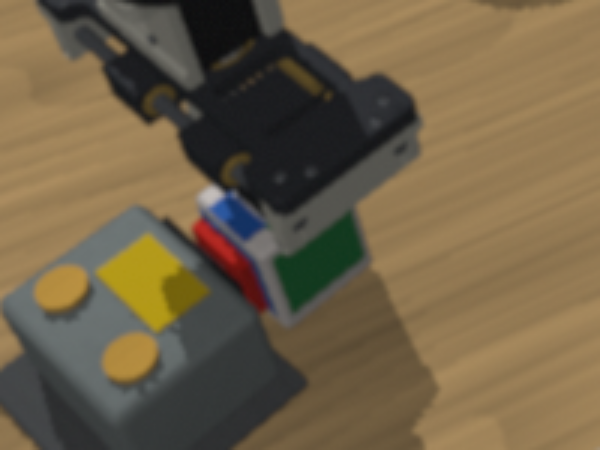

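The plunger is again about 10 mm in (3.5 N), with the blue face flat on it and no visible tilt. Now I'll draw back, lower and release.

```bash
python3 -m handwheel '[[[0,0,0],[0.02,0,0],0],[[0,0,0],[0.06,0,0],0],[[0,0,0],[0.1,0,0],0],[[0,0,0],[0.12,0,0],0],[[0,0,0],[0.12,0,0],0],[[0,0,0],[0.12,0,0.0005],0],[[0,0,0],[0.12,0,0.001],0],[[0,0,0],[0.12,0,0.0015],0],[[0,0,0],[0.12,0,0.0015],0],[[0,0,0],[0.12,0,0.0015],0]]'; python3 go.py
```

```text
time: 11.95
tool_pos: [525.7, -86.3, 66.1]
tcp_rot: [-3.142, 0.0, 1.898]
contact_force: [-0.5, 0.4, -1.9]
grip_width: 25.9
finger_force: 30.0
t 11.95 p [525.7 -86.3  66.1] rot [-180.     0.   108.8] q [-0.31  0.54  1.71 -0.    0.9  -0.63] F [-0.5  0.4 -1.9] grip 25.9
```

Still carrying the full weight (-1.9 N), so I'll lower in small steps.

```bash
python3 -m handwheel '[[[0,0,0],[0,0,0.0005],0],[[0,0,0],[0,0,0.001],0],[[0,0,0],[0,0,0.001],0]]'; python3 go.py;python3 -m handwheel '[[[0,0,0],[0,0,0.0005],0],[[0,0,0],[0,0,0.001],0],[[0,0,0],[0,0,0.001],0]]'; python3 go.py
```

```text
time: 12.25
tool_pos: [525.6, -85.8, 65.4]
tcp_rot: [3.142, 0.0, 1.899]
contact_force: [-0.5, -1.0, -0.5]
grip_width: 26.0
finger_force: 30.0
t 12.25 p [525.6 -85.8  65.4] rot [180.    0.  108.8] q [-0.31  0.54  1.71 -0.    0.89 -0.63] F [-0.5 -1.  -0.5] grip 26.0
time: 12.55
tool_pos: [525.7, -85.8, 65.3]
tcp_rot: [3.141, 0.001, 1.899]
contact_force: [-3.4, -0.1, 9.5]
grip_width: 26.0
finger_force: 30.0
t 12.55 p [525.7 -85.8  65.3] rot [180.    0.  108.8] q [-0.31  0.54  1.71 -0.    0.89 -0.63] F [-3.4 -0.1  9.5] grip 26.0
```

It's on the table. Opening, then retreating straight up.

```bash
python3 -m handwheel '[[[0,0,0],[0,0,0],1],[[0,0,0],[0,0,0],1],[[0,0,0],[0,0,0],1],[[0,0,0],[0,0,0],1],[[0,0,0],[0,0,0],1],[[0,0,0],[0,0,0],1],[[0,0,0],[0,0,0],1],[[0,0,0],[0,0,0],1]]' && python3 -m handwheel '[[[0,0,0],[0,0,-0.02],1],[[0,0,0],[0,0,-0.05],1],[[0,0,0],[0,0,-0.09],1],[[0,0,0],[0,0,-0.13],1],[[0,0,0],[0,0,-0.13],1],[[0,0,0],[0,0,-0.13],1],[[0,0,0],[0,0,-0.13],1]]'
python3 - <<'E'
from h import *
c=grab("scene")
cv2.imwrite("pics/scene7.png",c["image"][...,::-1])
E
```

```text
time: 13.35
tool_pos: [525.5, -85.7, 64.1]
tcp_rot: [-3.141, -0.0, 1.899]
contact_force: [0.3, 0.7, 0.1]
grip_width: 85.3
finger_force: 0.0
time: 14.05
tool_pos: [524.7, -85.4, 192.9]
tcp_rot: [-3.139, -0.001, 1.899]
contact_force: [-0.5, -0.5, -0.9]
grip_width: 91.7
finger_force: 0.0
```

View pics/scene7.png

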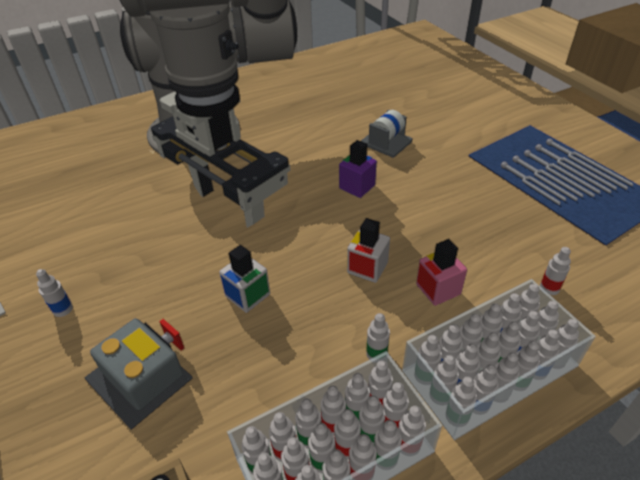

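The bottle stands upright at (245,280), clear of the stamp at (140,365). The plunger is back out, the other bottle at (368,255) hasn't moved, and the gripper is clear.

```bash
python3 -c "
from plant import close_job;print(close_job())"
```

```text
the job is handed in; nothing more can be done
None
```

The bottle was stamped on its green label and then its blue (plunger about 10 of 12 mm in each time), now stands upright clear of the stamp with the other bottle untouched, and the job was handed in at about 14 s; no verdict came back.

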